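# Turn the finished order to the pick-up marker and ring the bell

### The arm

A 7-joint arm with a two-finger parallel gripper is mounted at the origin on the work surface. World frame = base frame: x ahead of the robot, y to its left, z up, the work surface at z = 0. Lengths are in mm, angles in rad, forces in N, time in s.
With the tool pointing down it reaches from about 400 to 750 mm from the base axis. Payload 19.5 kg.
Tool frame: the origin (TCP) lies midway between the tips of the shut fingers; the grasp point (between the pads) lies manip.grip_depth behind it (manip.grip_depth is the distance from the TCP to the grasp point, in mm); z points along the fingers, x is the direction in which the jaws open and shut, and the axes are right-handed (so a half turn about z gives the same grasp; the last joint's range is limited). The gripper opens to 85 mm and grips with 20 to 120 N. Pads are 22 mm wide; open, the fingers measure 114 mm over their backs; the gripper's body (76 mm by 85 mm) begins 54 mm behind the grasp point. The pads swing forward as they close: fully open they stand 13 mm farther back than shut.
Start: joints at [1.157, 0.707, -0.028, 1.485, 0.022, 0.951, -0.075], TCP at [208.883, -535.685, 192.868] pointing down, gripper open.
Joint ranges: [-2.71, 2.71], [-0.32, 2.16], [-1.57, 1.52], [0, 2.45], [-1.46, 4.6], [0, 2.02], [-2.83, 2.83]. Speed limits (rad/s): [1.89, 1.89, 2.57, 2.57, 3.01, 3.01, 3.01].

### API

Orientations are given as a 3x3 rotation matrix whose columns are the frame's x, y, z axes.
In Python, from bench import telemetry, eyes, manip gives the robot as it stands.
- The arm moves only by the tool play_rows, never from a script. Its argument "plan" is a list of rows, each an object with "delta_rot": the turn, a rotation vector about the tool's x, y, z in degrees, a list of three; "offset": the shift along the tool's x, y, z in mm, a list of three; "grip": the opening in per cent of the stroke, from 0 (shut) to 100 (fully open). In form: [{"delta_rot": [rx, ry, rz], "offset": [dx, dy, dz], "grip": grip}, ...]. A call has 1 to 20 rows; each row shifts and turns the commanded pose from where the row before left it, along the tool's axes as they then stand; what a row does not reach is not made up. A row lasts 1/12 s, in which the tool goes at most 41.7 mm and 7.16 degrees, less where a joint would pass 70% of its speed; a pose out of reach is approached as far as the arm can. A call with a gripper value outside its range is refused whole. The fingers move at their own pace and stop on an object; the grip force is fixed at half the most. Time passes only in rows, so rows that do not move let the fingers close. It gives the time, the measured TCP pose, the force and the opening at its end, in the units of the state.
- telemetry.read_state(): the state, without advancing time (a new reading comes with each control period).
- eyes.capture(name): name is "scene" or "top" or "wrist"; returns the picture (384x512x3 uint8, red, green, blue); there is no depth.
- eyes.camera_model(name): a dict with "fx", "fy", "cx", "cy" (pixels), "camera_from_world" (4x4, takes a point from world to camera coordinates). Camera axes: x right, y up, looking along -z (the intrinsics and any distortion apply to the point x, -y, -z); pixel columns grow to the right and rows downward; lengths in mm; the calibration is good to about 2 mm. A picture is of the moment at which its call begins: read the wrist's pose just before it. camera_model takes no time and is no camera call; for the wrist camera it gives the pose at the moment of the call.
- manip.sign_off(): hands the job in, once; it reports no verdict.
The state is a dict: "clock": time; "qpos": joint angles; "qd": joint speeds; "effort": joint torques, N m; "eef_pos": TCP position; "tcp_rot": TCP orientation; "wrist_force": force on the tool from outside, world axes, zero at the start; "moment": the same for the moment, N m; "opening": finger opening in mm.
Only numpy, scipy, OpenCV 4.12 (cv2) and the standard library are available. Lean on these libraries where they do the work, as an engineer would, in place of code of your own. Each camera call takes 0.05 s, during which the arm holds its last target. There are 200 camera calls.

### The job

The order in the all-orange tub is ready. With a closed fingertip, push on one of the red spokes of the turntable (either way round; push gently, do not grip it, and do not touch the tray or the tubs) until the orange tub stands right at the yellow pick-up marker, lined up with it. Then ring the counter bell by pressing its black plunger fully down, and let go; leave every tub in its holder and the other things on the table where they are.

Things in the scene. Friction and masses are not known exactly. Their poses are not given: they have to be found in the camera images.
- spider: The turntable's push handle: a black hub 52 mm across with four level red spokes at 90 degrees. Origin on the vertical turning axis at the spokes' mid height, 152 mm above the table; the spokes lie along its +x, +y, -x and -y axes, z up. Each spoke is 10 mm thick, 30 mm high (137 to 167 mm above the table) and reaches 105 mm from the axis.
- tray: White round turntable tray under the spokes, 330 mm across, top 40 mm above the table; origin at the centre of its underside, 30 mm above the table. Four dark ring holders, 10 mm high, 115 mm from the axis along its x and y axes, hold the tubs, each midway between two spokes as seen from above. Lids are at 98 mm above the table: a fingertip at 125 to 140 mm meets only spokes and hub.
- rotor (a joint): Angle by which tray and spokes, one piece, have been turned since the start, in rad, anticlockwise seen from above positive. They turn both ways without stops, take about 2 N at 75 mm from the axis, and stay where they are left.
- pickup (a point): Where the orange tub's centre must come to stand: 115 mm from the turntable's axis, 69 mm above the table, on the radial line to the yellow pick-up marker. The marker does not turn: a 50 mm wide yellow strip on the table that sticks out from under the tray, ending in a yellow upright block with a ball on a pin, 122 mm high, 224 mm from the axis.
- tub_orange_mid (a point): The all-orange lidded round takeaway tub, 69 mm across the lid, 58 mm high, standing loose in one of the tray's four ring holders; this point is at its centre, half-way up (69 mm above the table), 115 mm from the turntable's axis
- tub_white_mid (a point): The all-white lidded round takeaway tub, 69 mm across the lid, 58 mm high, standing loose in one of the tray's four ring holders; this point is at its centre, half-way up (69 mm above the table), 115 mm from the turntable's axis
- tub_green_mid (a point): A white, green-topped lidded round takeaway tub, 69 mm across the lid, 58 mm high, standing loose in one of the tray's four ring holders; this point is at its centre, half-way up (69 mm above the table), 115 mm from the turntable's axis
- tub_black_mid (a point): A black, grey-topped lidded round takeaway tub, 69 mm across the lid, 58 mm high, standing loose in one of the tray's four ring holders; this point is at its centre, half-way up (69 mm above the table), 115 mm from the turntable's axis
- bell_top (a point): Centre of the top of the bell's black plunger (18 mm across), 56 mm above the table when up. The bell is a brass dome 76 mm across and 36 mm high on a black foot 84 mm across, fixed to the table.
- bell_plunger (a joint): How far the plunger is pressed down: 0 up, 0.006 m fully down. It springs back up; fully down takes about 4.5 N.
- sauce_bottle: Bystander: red upright sauce bottle, 54 mm across, 150 mm high; origin at the centre of its underside.
- spice_jar: Bystander: amber jar with a dark lid, 48 mm across, 85 mm high; origin at the centre of its underside.
- steel_cup: Bystander: steel cup, 72 mm across, 75 mm high; origin at the centre of its underside.
- turner: Bystander: kitchen turner lying flat, 260 mm long along its x axis; origin near its middle, at the underside.
- dip_bowl: Bystander: small white bowl, 100 mm across, 45 mm high; origin at the centre of its underside.
Things that resemble listed ones, but are neither listed nor needed, are in the scene too. Leave any blue, pink or purple look-alike of the part that bears tub_green_mid alone.

How it is judged:
By the outcome, as a careful person would: the job done as asked, in the order asked, and still so for the second after the job is handed in, with the robot touching nothing.
It also fails if it takes over 58 s, if anything falls off the work surface, if the arm or the gripper's body presses on something with over 40 N, if the wrist force passes 120 N, or if a joint passes its speed limit or range.

## Working session

There is one attempt and no reset: what is moved stays moved. The work goes in short steps, Python scripts to look and compute and a tool call to move; the robot and the scene stay as the last step left them, time stands still between calls to the robot, and variables do not carry over. Pictures are saved under pics/ and viewed, about 8 in all and at most 12, crops included, and the job is handed in when it is done.

Besides the shell and the picture viewer there is one more tool, called after "Call:" as a command line: name --argument value ..., lists and objects as JSON in quotes. play_rows: Moves the arm, as the interface text tells. Its arguments: {"type":"object","properties":{"plan":{"type":"array"}},"required":["plan"]}

```bash
mkdir -p pics
cat > h.py <<'E'
import numpy as np, cv2
from bench import telemetry, eyes, manip
def cap(n,f=None):
    im=eyes.capture(n); 
    if f: cv2.imwrite('pics/'+f,im[:,:,::-1])
    return im
def ray(n,u,v,z):
    m=eyes.camera_model(n); T=np.array(m['camera_from_world']); R=T[:3,:3]; c=-R.T@T[:3,3]
    d=R.T@np.array([(u-m['cx'])/m['fx'],-(v-m['cy'])/m['fy'],-1.]); return c+d*(z-c[2])/d[2]
def proj(n,p):
    m=eyes.camera_model(n); T=np.array(m['camera_from_world']); q=T[:3,:3]@np.array(p)+T[:3,3]
    return m['cx']+m['fx']*q[0]/-q[2], m['cy']-m['fy']*q[1]/-q[2]
E
python3 - <<'E'
from h import *
a=cap('top','top.png');b=cap('scene','scene.png')
for n in('top','scene'): print(eyes.camera_model(n))
s=telemetry.read_state();print(s)
E
```

```text
{'fx': 402.55531235846894, 'fy': 402.55531235846894, 'cx': 259.74471896485517, 'cy': 191.5496317847623, 'camera_from_world': array([[-1.85312437e-02, -9.99785830e-01, -9.21343494e-03,
         2.95671983e+01],
       [ 9.96966422e-01, -1.91741415e-02,  7.54341111e-02,
        -5.06004430e+02],
       [-7.55946151e-02, -7.78759737e-03,  9.97108223e-01,
        -1.33668092e+03],
       [ 0.00000000e+00,  0.00000000e+00,  0.00000000e+00,
         1.00000000e+00]])}
{'fx': 444.87660392011264, 'fy': 444.87660392011264, 'cx': 256.2880715186829, 'cy': 194.98975528100303, 'camera_from_world': array([[-8.35564072e-01,  5.49313141e-01, -9.36772847e-03,
         4.19533781e+02],
       [-4.78369509e-01, -7.19054420e-01,  5.04106491e-01,
         1.84012530e+02],
       [ 2.70176413e-01,  4.25694508e-01,  8.63590697e-01,
        -1.52816498e+03],
       [ 0.00000000e+00,  0.00000000e+00,  0.00000000e+00,
         1.00000000e+00]])}
{'clock': 0.1, 'qpos': array([ 1.15731506,  0.70705698, -0.02760964,  1.48493208,  0.02198535,
        0.95088152, -0.07553452]), 'qd': array([-0.00158208, -0.00049928,  0.00099767, -0.00096463,  0.00093593,
       -0.00087586, -0.00079418]), 'effort': array([ 7.78195645e-04, -8.84285545e+01,  1.23602148e+00, -2.36451244e+01,
        1.69042608e-02,  5.09777048e-03,  1.04822527e-05]), 'eef_pos': array([ 208.78851286, -535.47248878,  192.4697226 ]), 'tcp_rot': array([[ 3.63229079e-01, -9.31699789e-01, -3.74342553e-04],
       [-9.31699353e-01, -3.63229271e-01,  9.01395165e-04],
       [-9.75801857e-04,  2.13617796e-05, -9.99999524e-01]]), 'wrist_force': array([0.16656402, 0.54151092, 0.34178907]), 'moment': array([-0.00948087, -0.03532906,  0.03052369]), 'opening': 85.37308128304241}
```

View pics/top.png

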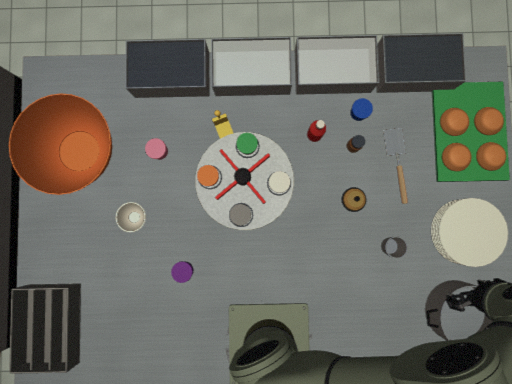

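View pics/scene.png

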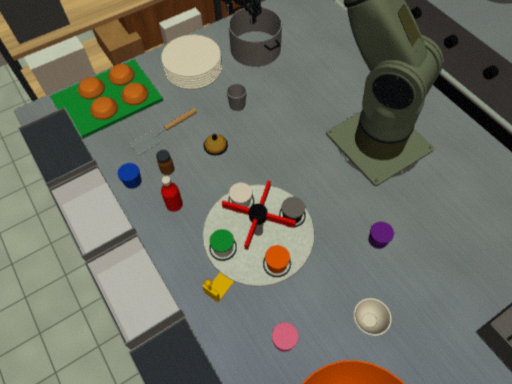

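The top view shows the turntable hub at about (243,177). The orange tub is at (208,176), green at (247,145), white at (279,182) and black/grey at (241,214). The yellow marker is at (223,125), the bell at (354,199) with its black plunger, and a steel pot near the gripper. The blue (362,109), pink (156,149) and purple (182,272) tubs are look-alikes. The scene view agrees: the orange tub in the ring at (277,258) is the one meant, and the large orange bowl and the buns aren't.

```bash
cat > meas.py <<'E'
from h import *
def cen(im,roi,lo,hi,big=True):
    x0,y0,x1,y1=roi; hsv=cv2.cvtColor(im,cv2.COLOR_RGB2HSV)[y0:y1,x0:x1]
    m=cv2.inRange(hsv,lo,hi); n,l,s,c=cv2.connectedComponentsWithStats(m); k=1+np.argmax(s[1:,4])
    return c[k]+[x0,y0], s[k]
def P(n,c,z): return np.round(ray(n,c[0],c[1],z),1)
def measure(tag=None):
    t=cap('top',tag)
    r={}
    R=(190,100,300,235)
    hub,s=cen(t,(230,163,257,190),(0,0,0),(180,255,45)); r['hub']=P('top',hub,167); print('hub',hub,s,r['hub'])
    for nm,lo,hi in (('orange',(6,150,120),(18,255,255)),('green',(45,100,50),(80,255,255))):
        c,s=cen(t,R,lo,hi); r[nm]=P('top',c,96); print(nm,c,s,r[nm])
    hsv=cv2.cvtColor(t,cv2.COLOR_RGB2HSV); m=cv2.inRange(hsv,(0,170,80),(5,255,255))|cv2.inRange(hsv,(174,170,80),(180,255,255))
    q=np.argwhere(m[135:215,205:285])+[135,205]
    w=np.array([ray('top',b,a,165) for a,b in q])[:,:2]-r['hub'][:2]
    th=np.arctan2(w[:,1],w[:,0]); rr=np.hypot(w[:,0],w[:,1]); k=(rr>35)&(rr<110)
    r['spoke']=np.angle(np.sum(np.exp(4j*th[k])))/4; print('spoke deg',np.degrees(r['spoke']),k.sum(),rr.max())
    return t,r
E
python3 - <<'E'
from meas import *
t,r=measure()
s=cap('scene')
Y=((22,150,110),(32,255,255))
hsv=cv2.cvtColor(t,cv2.COLOR_RGB2HSV); m=cv2.inRange(hsv,*Y)[100:145,200:245]
print(m.sum()/255)
c,st=cen(t,(200,100,245,145),*Y);print('yel',c,st,P('top',c,0),P('top',c,60))
# tray
m=cv2.inRange(hsv,(0,0,150),(180,40,255));cs=max(cv2.findContours(m[120:240,185:305],0,2)[0],key=cv2.contourArea)
e=cv2.fitEllipse(cv2.convexHull(cs));c=np.array(e[0])+[185,120];print('tray',c,e[1],P('top',c,40))
for nm,im,roi in(('top',t,(335,180,375,220)),('scene',s,(200,125,232,160))):
    c,st=cen(im,roi,(0,0,0),(180,255,50));print(nm,'plunger',c,st,P(nm,c,56))
    c,st=cen(im,roi,(10,100,60),(25,255,255));print(nm,'dome',c,st,P(nm,c,20))
big=cv2.resize(t[95:245,185:385],None,fx=4,fy=4,interpolation=cv2.INTER_CUBIC);cv2.imwrite('pics/crop1.png',big[:,:,::-1])
E
```

```text
hub [242.2712766  176.08510638] [  5   6  16  16 188] [543.   70.6 167. ]
orange [207.56325301 175.34638554] [  8  65  20  21 332] [555.7 184.9  96. ]
green [246.68085106 142.92705167] [ 47  33  21  21 329] [657.8  58.4  96. ]
spoke deg 38.76723222491162 215 102.82705790367753
202.0
yel [223.61111111 128.48148148] [ 16  21  16  16 162] [729.1 141.1   0. ] [714.9 135.4  60. ]
tray [244.10404205 180.56796646] (97.65272521972656, 98.51724243164062) [542.5  71.2  40. ]
top plunger [345.81818182 205.54545455] [ 7 17 12 15 22] [ 452.5 -260.1   56. ]
top dome [353.88586957 199.0326087 ] [  8   9  23  21 368] [ 475.2 -295.3   20. ]
scene plunger [216.29166667 151.        ] [ 4 20 24 10 48] [ 501.2 -237.    56. ]
scene dome [215.05537459 143.79478827] [  4   9  22  19 307] [ 478.6 -289.3   20. ]
```

View pics/crop1.png

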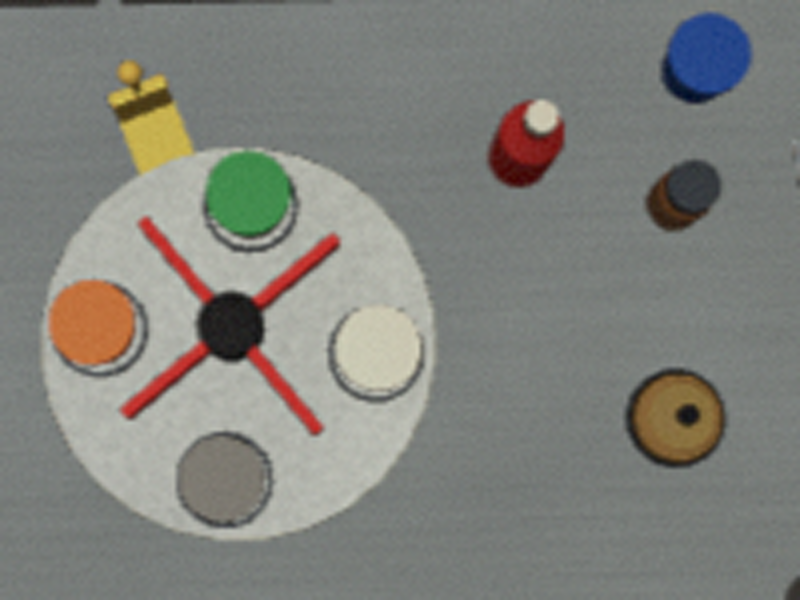

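The crop confirms the all-orange tub sits in the ring, at crop (92,322). The marker ball is at crop (130,72), its strip runs down to (167,165), and the bell plunger is at crop (688,414), which is full-frame (357,198.5).

Run:
```python
from meas import *
t,r=measure(); s=cap('scene')
ax=np.array([542.8,70.9])
def D(p): d=np.array(p)[:2]-ax; return np.round([np.hypot(*d),np.degrees(np.arctan2(d[1],d[0]))],1)
print('orange',D(r['orange']),'green',D(r['green']))
ball=[130/4+185-.4,72/4+95-.4]
for z in(112,116): print('ball',D(P('top',ball,z)))
for corners in ([(120,118),(143,172)],[(166,112),(192,152)]):
    for c in corners: print('strip',c,P('top',[c[0]/4+184.6,c[1]/4+94.6],1),D(P('top',[c[0]/4+184.6,c[1]/4+94.6],1)))
hsv=cv2.cvtColor(t,cv2.COLOR_RGB2HSV); m=cv2.inRange(hsv,(20,120,150),(34,255,255))[100:145,200:245]
q=np.argwhere(m)+[100,200]; q=q[q[:,0]>=124]
w=np.array([ray('top',b,a,1)[:2] for a,b in q])-ax
print('strip mean',D(w.mean(0)+ax),len(q))
print('plunger top',P('top',(688/4+184.6,414/4+94.6),56))
c,st=cen(s,(208,128,224,142),(0,0,0),(180,255,60));print('plunger scene',c,st,P('scene',c,52))
cr=np.hstack([cv2.resize(s[x[1]:x[1]+60,x[0]:x[0]+60],(400,400),interpolation=2) for x in((185,115),(190,255))]);cv2.imwrite('pics/crop2.png',cr[:,:,::-1])
```

```text
hub [242.29946524 176.05882353] [  5   6  16  16 187] [543.   70.5 167. ]
orange [207.55688623 175.33532934] [  8  65  20  21 334] [555.7 184.9  96. ]
green [246.68168168 142.86486486] [ 47  33  21  21 333] [658.   58.4  96. ]
spoke deg 38.8173090225302 209 102.88871532626838
orange [114.7  83.5] green [115.9  -6.2]
ball [226.1  20.6]
ball [224.9  20.6]
strip (120, 118) [744.9 172.    1. ] [226.   26.6]
strip (143, 172) [697.2 152.7   1. ] [174.7  27.9]
strip (166, 112) [749.4 132.2   1. ] [215.5  16.5]
strip (192, 152) [713.8 110.1   1. ] [175.4  12.9]
strip mean [195.7  21.1] 168
plunger top [ 476.2 -296.1   56. ]
plunger scene [213.92 136.56] [ 4  6  5  6 25] [ 476.3 -294.9   52. ]
```

View pics/crop2.png

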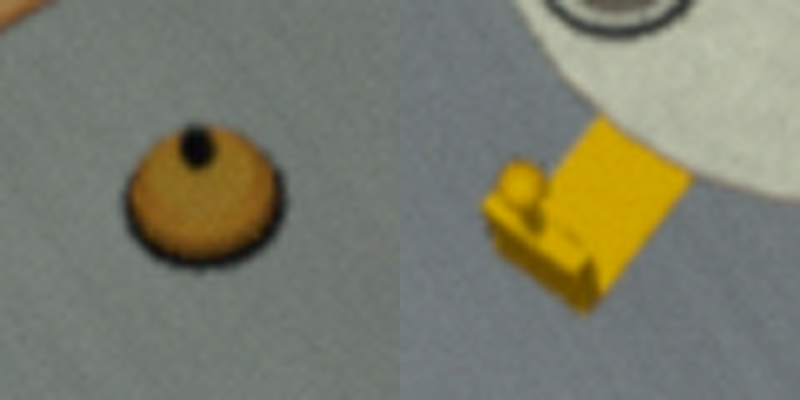

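Axis is at (543,71), orange tub at 83.6°, marker at about 20.7°, and the spokes at 38.8° + k·90°. Tub-to-spoke spacing and the radii match the description. I need about −63° (clockwise). I'll push the near spoke at −141° from its anticlockwise side. First I lift clear of the pot and travel over at a safe height.

Call:
play_rows --plan '[{"delta_rot": [0, 0, 0], "offset": [0, 0, -35], "grip": 0}, {"delta_rot": [0, 0, 0], "offset": [0, 0, -35], "grip": 0}, {"delta_rot": [0, 0, 0], "offset": [-21.7, -26.1, 0], "grip": 0}, {"delta_rot": [0, 0, 0], "offset": [-21.7, -26.1, 0], "grip": 0}, {"delta_rot": [0, 0, 0], "offset": [-21.7, -26.1, 0], "grip": 0}, {"delta_rot": [0, 0, 0], "offset": [-21.7, -26.1, 0], "grip": 0}, {"delta_rot": [0, 0, 0], "offset": [-21.7, -26.1, 0], "grip": 0}, {"delta_rot": [0, 0, 0], "offset": [-21.7, -26.1, 0], "grip": 0}, {"delta_rot": [0, 0, 0], "offset": [-21.7, -26.1, 0], "grip": 0}, {"delta_rot": [0, 0, 0], "offset": [-21.7, -26.1, 0], "grip": 0}, {"delta_rot": [0, 0, 0], "offset": [-21.7, -26.1, 0], "grip": 0}, {"delta_rot": [0, 0, 0], "offset": [-21.7, -26.1, 0], "grip": 0}, {"delta_rot": [0, 0, 0], "offset": [-21.7, -26.1, 0], "grip": 0}, {"delta_rot": [0, 0, 0], "offset": [-21.7, -26.1, 0], "grip": 0}, {"delta_rot": [0, 0, 0], "offset": [-21.7, -26.1, 0], "grip": 0}, {"delta_rot": [0, 0, 0], "offset": [-21.7, -26.1, 0], "grip": 0}, {"delta_rot": [0, 0, 0], "offset": [-21.7, -26.1, 0], "grip": 0}, {"delta_rot": [0, 0, 0], "offset": [-21.7, -26.1, 0], "grip": 0}, {"delta_rot": [0, 0, 0], "offset": [-21.7, -26.1, 0], "grip": 0}, {"delta_rot": [0, 0, 0], "offset": [-21.7, -26.1, 0], "grip": 0}]'

```text
clock: 1.97
eef_pos: [505.2, 0.6, 263.0]
tcp_rot: [[0.363, -0.932, 0.0], [-0.932, -0.363, 0.0], [0.0, -0.0, -1.0]]
wrist_force: [1.0, -0.3, -0.2]
opening: -0.3
```

Call:
play_rows --plan '[{"delta_rot": [0, 0, -6.7], "offset": [0, 0, 0], "grip": 0}, {"delta_rot": [0, 0, -6.7], "offset": [0, 0, 0], "grip": 0}, {"delta_rot": [0, 0, -6.7], "offset": [0, 0, 0], "grip": 0}, {"delta_rot": [0, 0, -6.7], "offset": [0, 0, 0], "grip": 0}, {"delta_rot": [0, 0, -6.7], "offset": [0, 0, 0], "grip": 0}, {"delta_rot": [0, 0, -6.7], "offset": [0, 0, 0], "grip": 0}, {"delta_rot": [0, 0, -6.7], "offset": [0, 0, 0], "grip": 0}, {"delta_rot": [0, 0, -6.7], "offset": [0, 0, 0], "grip": 0}, {"delta_rot": [0, 0, -6.7], "offset": [0, 0, 0], "grip": 0}, {"delta_rot": [0, 0, -6.7], "offset": [0, 0, 0], "grip": 0}, {"delta_rot": [0, 0, -6.7], "offset": [0, 0, 0], "grip": 0}, {"delta_rot": [0, 0, -6.7], "offset": [0, 0, 0], "grip": 0}, {"delta_rot": [0, 0, -6.7], "offset": [0, 0, 0], "grip": 0}, {"delta_rot": [0, 0, -6.7], "offset": [0, 0, 0], "grip": 0}, {"delta_rot": [0, 0, -6.7], "offset": [0, 0, 0], "grip": 0}, {"delta_rot": [0, 0, -6.7], "offset": [0, 0, 0], "grip": 0}, {"delta_rot": [0, 0, 0], "offset": [0, 0, 0], "grip": 0}, {"delta_rot": [0, 0, 0], "offset": [0, 0, 0], "grip": 0}]'

```text
clock: 3.47
eef_pos: [504.7, -1.3, 262.8]
tcp_rot: [[0.785, 0.619, -0.0], [0.619, -0.785, 0.0], [-0.0, -0.0, -1.0]]
wrist_force: [-0.5, -0.1, 0.7]
opening: -0.2
```

```bash
cat > st.py <<'E'
from h import *
s=telemetry.read_state(); R=s['tcp_rot'];print(s['clock'],s['eef_pos'].round(1),R.round(3).tolist(),'xyaw',np.degrees(np.arctan2(R[1,0],R[0,0])).round(1),'F',s['wrist_force'].round(2),s['opening'].round(1),s['qpos'].round(2))
E
python3 st.py; python3 -c "
from h import *
print(manip.grip_depth); cap('wrist','w1.png')"
```

```text
18.700000000000003Traceback (most recent call last):
  File "st.py", line 2, in <module>
    s=telemetry.read_state(); R=s['tcp_rot'];print(s['clock'],s['eef_pos'].round(1),R.round(3).tolist(),'xyaw',np.degrees(np.arctan2(R[1,0],R[0,0])).round(1),'F',s['wrist_force'].round(2),s['opening'].round(1),s['qpos'].round(2))
                                                                                                                                                                                            ^^^^^^^^^^^^^^^^^^
AttributeError: 'float' object has no attribute 'round'
```

View pics/w1.png

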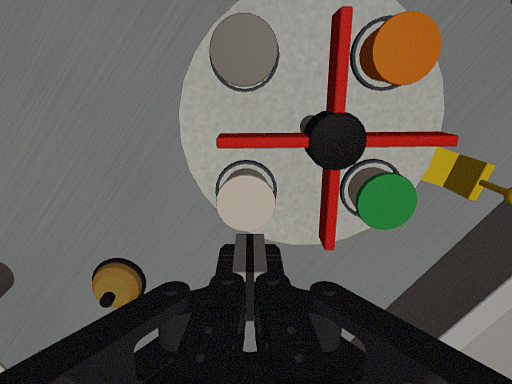

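The wrist view shows the fingertip on the white-tub side of the spoke between the white and black tubs, at (218–305,140), as planned. Descending now, then closing in on the spoke.

Call:
play_rows --plan '[{"delta_rot": [0, 0, 0], "offset": [0, 0, 33], "grip": 0}, {"delta_rot": [0, 0, 0], "offset": [0, 0, 33], "grip": 0}, {"delta_rot": [0, 0, 0], "offset": [0, 0, 33], "grip": 0}, {"delta_rot": [0, 0, 0], "offset": [0, 0, 32], "grip": 0}, {"delta_rot": [0, 0, 0], "offset": [0, 0, 0], "grip": 0}, {"delta_rot": [0, 0, 0], "offset": [0, -4, 0], "grip": 0}, {"delta_rot": [0, 0, 0], "offset": [0, -4, 0], "grip": 0}, {"delta_rot": [0, 0, 0], "offset": [0, -4, 0], "grip": 0}, {"delta_rot": [0, 0, 0], "offset": [0, -2, 0], "grip": 0}, {"delta_rot": [0, 0, 0], "offset": [0, -2, 0], "grip": 0}, {"delta_rot": [0, 0, 0], "offset": [0, 0, 0], "grip": 0}]'

```text
clock: 4.43
eef_pos: [494.8, 11.7, 132.6]
tcp_rot: [[0.783, 0.623, 0.001], [0.623, -0.783, 0.0], [0.001, 0.001, -1.0]]
wrist_force: [-0.8, 0.3, 0.2]
opening: 0.2
```

Call:
play_rows --plan '[{"delta_rot": [0, 0, 1.5], "offset": [-0.4, -2, 0], "grip": 0}, {"delta_rot": [0, 0, 3], "offset": [-0.7, -3.9, 0], "grip": 0}, {"delta_rot": [0, 0, 3], "offset": [-0.7, -3.9, 0], "grip": 0}, {"delta_rot": [0, 0, 3], "offset": [-0.7, -3.9, 0], "grip": 0}, {"delta_rot": [0, 0, 3], "offset": [-0.7, -3.9, 0], "grip": 0}, {"delta_rot": [0, 0, 3], "offset": [-0.7, -3.9, 0], "grip": 0}, {"delta_rot": [0, 0, 1.5], "offset": [-0.4, -2, 0], "grip": 0}, {"delta_rot": [0, 0, 0], "offset": [0, 0, 0], "grip": 0}]'

```text
clock: 5.1
eef_pos: [479.0, 29.7, 132.1]
tcp_rot: [[0.937, 0.349, 0.0], [0.349, -0.937, 0.0], [0.0, -0.0, -1.0]]
wrist_force: [0.7, -0.8, -0.1]
opening: 0.2
```

```bash
sed -i "s/s\['opening'\].round(1)/s['opening']/" st.py; python3 st.py; python3 -c "
from meas import *
t,r=measure('top2.png')"
```

```text
5.1 [479.   29.7 132.1] [[0.937, 0.349, 0.0], [0.349, -0.937, 0.0], [0.0, -0.0, -1.0]] xyaw 20.4 F [ 0.65 -0.76 -0.06] 0.17436208854760782 [ 0.09  0.68 -0.38  1.9   0.4   0.64 -0.18]
hub [238. 170.] [8 7 1 1 1] [561.7  83.2 167. ]
orange [207.58558559 175.32432432] [  8  65  20  21 333] [555.8 184.8  96. ]
green [246.68085106 142.92705167] [ 47  33  21  21 329] [657.8  58.4  96. ]
spoke deg 43.331077719020264 74 105.26744028005025
```

View pics/top2.png

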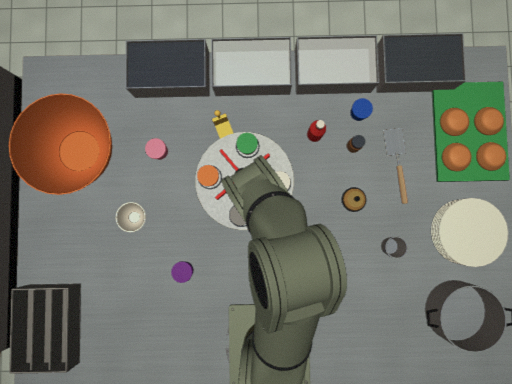

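The top view shows the orange tub still at (208,175), so the turntable hasn't turned even though the TCP should be past the spoke. I'll check from the wrist and scene cameras before pushing further.

Run:
```python
from h import *
p=telemetry.read_state()['eef_pos']
w=cap('wrist');s=cap('scene')
for n in('wrist','top','scene'): print(n,proj(n,p))
for d in range(4):
    a=np.radians(38.8+90*d); e=[542.8+105*np.cos(a),70.8+105*np.sin(a),167]; print(d,[np.round(proj(n,e)) for n in('wrist','scene')])
c=cv2.resize(s[140:320,170:350],(384,384),interpolation=2)
cv2.imwrite('pics/w2.png',np.hstack([w[:,60:460],c])[:,:,::-1])
```

```text
wrist (np.float64(251.44032199241872), np.float64(216.54205787032936))
top (np.float64(256.538769435921), np.float64(197.69846924038052))
scene (np.float64(268.2160480608119), np.float64(194.89784904763584))
0 [array([630., 146.]), array([245., 245.])]
1 [array([356., -21.]), array([295., 221.])]
2 [array([203., 271.]), array([269., 179.])]
3 [array([435., 372.]), array([221., 200.])]
```

View pics/w2.png

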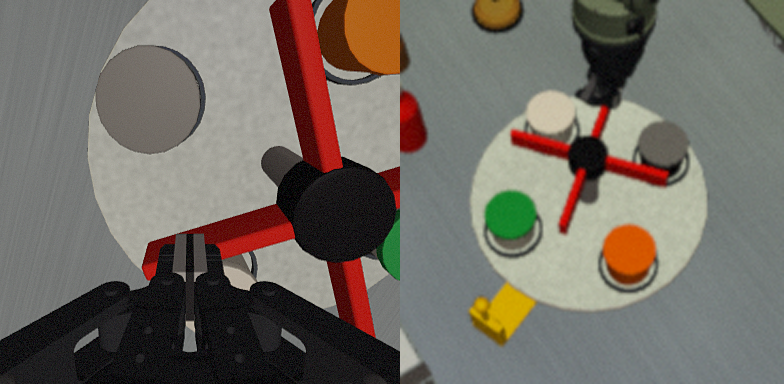

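Run:
```python
from h import *
s=telemetry.read_state();p=s['eef_pos'];R=s['tcp_rot']
T=eyes.camera_model('wrist')['camera_from_world'];c=-T[:3,:3].T@T[:3,3]
print('cam in tool',R.T@(c-p),'look in tool',R.T@(-T[2,:3]),eyes.camera_model('wrist')['fx'])
for o in ([0,0,0],[0,-11,0],[0,11,0],[0,11,-10],[0,0,-10],[0,0,-18],[0,0,-30],[0,-11,-30],[0,11,-30],[11,0,0],[11,0,-18]): print(o,np.round(proj('wrist',p+R@np.array(o))))
for r in (40,75,105):
  for z in (137,167):
    a=np.radians(218.8); q=[542.8+r*np.cos(a),70.8+r*np.sin(a),z]; print('spoke',r,z,np.round(proj('wrist',q)), 'tool',np.round(R.T@(q-p),1))
```

```text
cam in tool [  -1.21436002  -74.53927879 -181.84324534] look in tool [-7.15271452e-05  2.98306002e-01  9.54470285e-01] 320.33498993792466
[0, 0, 0] [251. 217.]
[0, -11, 0] [251. 200.]
[0, 11, 0] [251. 233.]
[0, 11, -10] [251. 241.]
[0, 0, -10] [252. 223.]
[0, 0, -18] [252. 229.]
[0, 0, -30] [252. 239.]
[0, -11, -30] [252. 219.]
[0, 11, -30] [252. 258.]
[11, 0, 0] [269. 217.]
[11, 0, -18] [271. 229.]
spoke 40 137 [313. 214.] tool [36.2 -4.2 -5.1]
spoke 40 167 [324. 236.] tool [ 36.2  -4.2 -35.1]
spoke 75 137 [256. 231.] tool [ 3.   6.8 -5.1]
spoke 75 167 [258. 255.] tool [  3.    6.8 -35.1]
spoke 105 137 [210. 245.] tool [-25.5  16.2  -5.1]
spoke 105 167 [203. 271.] tool [-25.5  16.2 -35.1]
```

Run:
```python
from h import *
s=telemetry.read_state();p=s['eef_pos'];R=s['tcp_rot']
w=cap('wrist');c=cap('scene')
for k in range(0,70,10): print(k,[np.round(proj('scene',p+[0,0,k]-R[:,1]*y),1) for y in(0,11)],[np.round(proj('wrist',p+[0,0,k]-R[:,1]*y)) for y in(0,11)])
a=cv2.resize(w[190:290,200:300],(400,400),interpolation=2);b=cv2.resize(c[160:210,240:290],(400,400),interpolation=2)
im=np.clip(np.hstack([a,b]).astype(float)*1.6,0,255).astype(np.uint8)
cv2.imwrite('pics/w3.png',im[:,:,::-1])
```

```text
0 [array([268.1, 194.9]), array([271.3, 196.8])] [array([251., 217.]), array([252., 200.])]
10 [array([268.2, 193.1]), array([271.4, 195. ])] [array([252., 223.]), array([252., 206.])]
20 [array([268.2, 191.3]), array([271.4, 193.3])] [array([252., 231.]), array([252., 212.])]
30 [array([268.3, 189.5]), array([271.5, 191.4])] [array([252., 239.]), array([252., 219.])]
40 [array([268.3, 187.6]), array([271.6, 189.6])] [array([252., 248.]), array([252., 227.])]
50 [array([268.4, 185.7]), array([271.7, 187.7])] [array([252., 258.]), array([252., 236.])]
60 [array([268.4, 183.8]), array([271.7, 185.8])] [array([252., 270.]), array([252., 247.])]
```

View pics/w3.png

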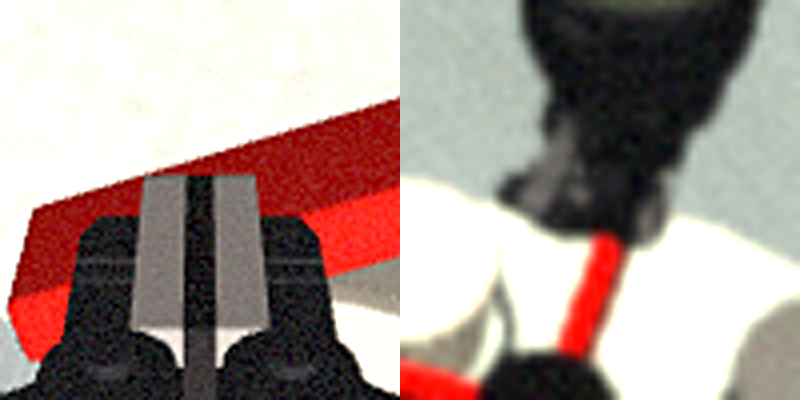

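The enlarged views explain it. In the wrist view the fingertip edge is at about (250,235) and lies over the red spoke. In the scene view the gripper covers the spoke. Both put the real fingertip about 40 mm higher than the reported TCP, so it passed just over the spoke without touching anything. I'll lift, go back, and come down lower.

Call:
play_rows --plan '[{"delta_rot": [0, 0, 0], "offset": [0, 0, -15], "grip": 0}, {"delta_rot": [0, 0, -3], "offset": [0.9, 3.9, 0], "grip": 0}, {"delta_rot": [0, 0, -3], "offset": [0.9, 3.9, 0], "grip": 0}, {"delta_rot": [0, 0, -3], "offset": [0.9, 3.9, 0], "grip": 0}, {"delta_rot": [0, 0, -3], "offset": [0.9, 3.9, 0], "grip": 0}, {"delta_rot": [0, 0, -3], "offset": [0.9, 3.9, 0], "grip": 0}, {"delta_rot": [0, 0, -3], "offset": [0.9, 3.9, 0], "grip": 0}, {"delta_rot": [0, 0, 0], "offset": [0, 10, 0], "grip": 0}, {"delta_rot": [0, 0, 0], "offset": [0, 10, 0], "grip": 0}, {"delta_rot": [0, 0, 0], "offset": [0, 0, 0], "grip": 0}, {"delta_rot": [0, 0, 0], "offset": [0, 0, 12], "grip": 0}, {"delta_rot": [0, 0, 0], "offset": [0, 0, 12], "grip": 0}, {"delta_rot": [0, 0, 0], "offset": [0, 0, 11], "grip": 0}, {"delta_rot": [0, 0, 0], "offset": [0, 0, 0], "grip": 0}, {"delta_rot": [0, 0, 0], "offset": [0, 0, 0], "grip": 0}]'

```text
clock: 6.6
eef_pos: [507.0, -4.4, 111.9]
tcp_rot: [[0.783, 0.622, -0.001], [0.622, -0.783, 0.0], [-0.001, -0.001, -1.0]]
wrist_force: [1.0, 0.9, 0.9]
opening: -0.0
```

```bash
python3 st.py
python3 - <<'E'
from h import *
s=telemetry.read_state();p=s['eef_pos'];R=s['tcp_rot']
print('axis-rel tool',R.T@(p-[542.8,70.8,0]))
w=cap('wrist');c=cap('scene')
a=cv2.resize(w[150:350,150:350],(400,400),interpolation=2);b=cv2.resize(c[160:210,240:290],(400,400),interpolation=2)
im=np.clip(np.hstack([a,b]).astype(float)*1.6,0,255).astype(np.uint8)
cv2.imwrite('pics/w4.png',im[:,:,::-1])
E
```

```text
6.6 [507.   -4.4 111.9] [[0.783, 0.622, -0.001], [0.622, -0.783, 0.0], [-0.001, -0.001, -1.0]] xyaw 38.5 F [1.02 0.91 0.95] -0.04335306419904278 [ 0.2   0.76 -0.46  1.82  0.51  0.68  0.11]
axis-rel tool [ -74.81255994   36.5340044  -111.88589554]
```

View pics/w4.png

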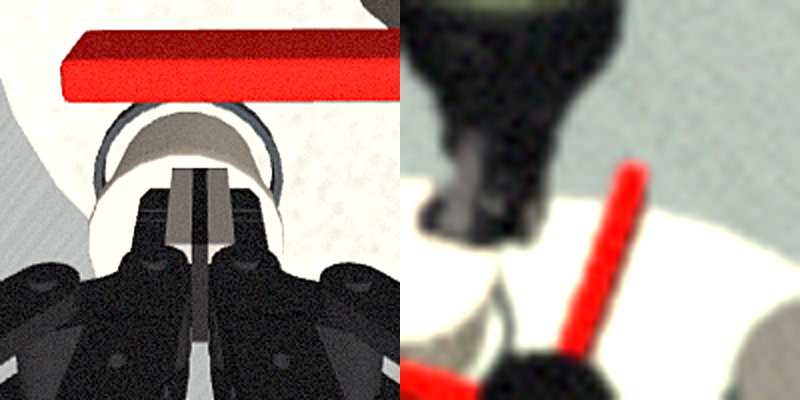

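The spoke is now clear ahead of the fingertip, with nothing touching. Pushing again, slowly.

Call:
play_rows --plan '[{"delta_rot": [0, 0, 0], "offset": [0, -4, 0], "grip": 0}, {"delta_rot": [0, 0, 0], "offset": [0, -4, 0], "grip": 0}, {"delta_rot": [0, 0, 0], "offset": [0, -4, 0], "grip": 0}, {"delta_rot": [0, 0, 0], "offset": [0, -4, 0], "grip": 0}, {"delta_rot": [0, 0, 0], "offset": [0, -4, 0], "grip": 0}, {"delta_rot": [0, 0, 0], "offset": [0, -2, 0], "grip": 0}, {"delta_rot": [0, 0, 1.5], "offset": [-0.4, -2, 0], "grip": 0}, {"delta_rot": [0, 0, 3], "offset": [-0.7, -3.9, 0], "grip": 0}, {"delta_rot": [0, 0, 3], "offset": [-0.7, -3.9, 0], "grip": 0}, {"delta_rot": [0, 0, 3], "offset": [-0.7, -3.9, 0], "grip": 0}, {"delta_rot": [0, 0, 3], "offset": [-0.7, -3.9, 0], "grip": 0}]'

```text
clock: 7.62
eef_pos: [481.4, 25.8, 112.0]
tcp_rot: [[0.908, 0.419, 0.001], [0.419, -0.908, 0.0], [0.001, 0.0, -1.0]]
wrist_force: [2.6, -2.4, 1.0]
opening: -0.2
```

```bash
python3 st.py
cat > ang.py <<'E'
from meas import *
AX=np.array([542.8,70.8])
def A(q): return np.degrees(np.arctan2(*(q[:2]-AX)[::-1])).round(1)
t=cap('top');s=cap('scene')
for n,im,R in(('top',t,(190,125,300,235)),('scene',s,(200,180,320,290))):
    for nm,lo,hi in (('orange',(6,150,120),(18,255,255)),('green',(45,100,50),(80,255,255))):
        c,st=cen(im,R,lo,hi); q=P(n,c,96 if n=='top' else 93); print(n,nm,c.round(1),st[4],q,'ang',A(q),'r',np.hypot(*(q[:2]-AX)).round(1))
E
python3 ang.py
```

```text
7.6167 [481.4  25.8 112. ] [[0.908, 0.419, 0.001], [0.419, -0.908, 0.0], [0.001, 0.0, -1.0]] xyaw 24.7 F [ 2.62 -2.39  0.97] -0.20010993443437372 [ 0.09  0.72 -0.37  1.91  0.45  0.59 -0.14]
top orange [209.6 166.5] 332 [584.1 178.1  96. ] ang 68.9 r 115.0
top green [255.5 144.9] 329 [650.8  30.4  96. ] ang -20.5 r 115.3
scene orange [266.1 260.5] 468 [586.8 179.2  93. ] ang 67.9 r 117.0
scene green [218.  230.7] 420 [650.2  29.3  93. ] ang -21.1 r 115.1
```

The turntable is following: the orange tub has moved from 83.6° to 68.9° at about 3 N. About 48° remain. I'll go 43° and re-measure.

Call:
play_rows --plan '[{"delta_rot": [0, 0, 3], "offset": [-0.7, -3.9, 0], "grip": 0}, {"delta_rot": [0, 0, 3], "offset": [-0.7, -3.9, 0], "grip": 0}, {"delta_rot": [0, 0, 3], "offset": [-0.7, -3.9, 0], "grip": 0}, {"delta_rot": [0, 0, 3], "offset": [-0.7, -3.9, 0], "grip": 0}, {"delta_rot": [0, 0, 3], "offset": [-0.7, -3.9, 0], "grip": 0}, {"delta_rot": [0, 0, 3], "offset": [-0.7, -3.9, 0], "grip": 0}, {"delta_rot": [0, 0, 3], "offset": [-0.7, -3.9, 0], "grip": 0}, {"delta_rot": [0, 0, 3], "offset": [-0.7, -3.9, 0], "grip": 0}, {"delta_rot": [0, 0, 3], "offset": [-0.7, -3.9, 0], "grip": 0}, {"delta_rot": [0, 0, 3], "offset": [-0.7, -3.9, 0], "grip": 0}, {"delta_rot": [0, 0, 3], "offset": [-0.7, -3.9, 0], "grip": 0}, {"delta_rot": [0, 0, 3], "offset": [-0.7, -3.9, 0], "grip": 0}, {"delta_rot": [0, 0, 3], "offset": [-0.7, -3.9, 0], "grip": 0}, {"delta_rot": [0, 0, 2], "offset": [-0.5, -2.6, 0], "grip": 0}, {"delta_rot": [0, 0, 1], "offset": [-0.2, -1.3, 0], "grip": 0}, {"delta_rot": [0, 0, 1], "offset": [-0.2, -1.3, 0], "grip": 0}, {"delta_rot": [0, 0, 0], "offset": [0, 0, 0], "grip": 0}, {"delta_rot": [0, 0, 0], "offset": [0, 0, 0], "grip": 0}]'

```text
clock: 9.22
eef_pos: [466.9, 79.3, 111.9]
tcp_rot: [[0.951, -0.308, 0.0], [-0.308, -0.951, 0.0], [0.0, -0.0, -1.0]]
wrist_force: [-0.2, 0.2, -0.4]
opening: -0.0
```

```bash
python3 st.py; python3 ang.py
python3 - <<'E'
from meas import *
s=telemetry.read_state();p=s['eef_pos'];R=s['tcp_rot'];print('axis-rel tool',R.T@(p-[542.8,70.8,0]))
E
```

```text
9.2167 [466.9  79.3 111.9] [[0.951, -0.308, 0.0], [-0.308, -0.951, 0.0], [0.0, -0.0, -1.0]] xyaw -17.9 F [-0.21  0.24 -0.41] -0.01661599355783402 [-0.16  0.69 -0.14  1.94  0.18  0.52 -0.74]
top orange [226.5 147.1] 334 [645.6 123.5  96. ] ang 27.1 r 115.5
top green [275.  161.4] 331 [596.3 -31.1  96. ] ang -62.3 r 115.1
scene orange [237.3 256.3] 460 [645.7 125.5  93. ] ang 28.0 r 116.5
scene green [223.4 206.3] 386 [596.5 -29.9  93. ] ang -61.9 r 114.1
axis-rel tool [ -74.77862751   15.36235581 -111.93717135]
```

Run:
```python
from meas import *
AX=np.array([542.8,70.8]); A=lambda q:np.degrees(np.arctan2(*(q[:2]-AX)[::-1])).round(2)
for z in (113,116,119): q=P('scene',(208.1,282.7),z);print('ball scene',z,q,A(q),np.hypot(*(q[:2]-AX)))
# strip corners at the tray end, scene crop2: (603,118),(692,178); outer right (597,312)
for c in((603,118),(692,178)): q=P('scene',(190+(c[0]-400)*.15,255+c[1]*.15),1);print(q,A(q),np.hypot(*(q[:2]-AX)))
t=cap('top');hsv=cv2.cvtColor(t,cv2.COLOR_RGB2HSV);m=cv2.inRange(hsv,(20,110,80),(34,255,255))[100:145,200:245]
q=np.argwhere(m)+[100,200]
b=q[q[:,0]<116];print('ball top',b.mean(0),len(b),A(P('top',b.mean(0)[::-1],116)))
```

```text
ball scene 113 [752.3 153.3 113. ] 21.49 225.1588328269624
ball scene 116 [752.5 154.4 116. ] 21.74 225.74997231450556
ball scene 119 [752.8 155.4 119. ] 21.94 226.40044169568222
[697.1 107.    1. ] 13.2 158.48952646783957
[679.1 151.6   1. ] 30.66 158.44977122104032
ball top [113.16216216 218.75675676] 37 19.53
```

Top and scene agree within each view: about 6.5° remain (27.2 vs 20.7 in top, 28.0 vs 21.7 in scene). Nudging by that much.

Call:
play_rows --plan '[{"delta_rot": [0, 0, 2], "offset": [-0.5, -2.6, 0], "grip": 0}, {"delta_rot": [0, 0, 2], "offset": [-0.5, -2.6, 0], "grip": 0}, {"delta_rot": [0, 0, 1.5], "offset": [-0.4, -2, 0], "grip": 0}, {"delta_rot": [0, 0, 1], "offset": [-0.2, -1.3, 0], "grip": 0}, {"delta_rot": [0, 0, 0], "offset": [0, 0, 0], "grip": 0}, {"delta_rot": [0, 0, 0], "offset": [0, 0, 0], "grip": 0}]'

```text
clock: 9.87
eef_pos: [468.3, 87.9, 111.9]
tcp_rot: [[0.91, -0.414, 0.0], [-0.414, -0.91, 0.0], [0.0, -0.0, -1.0]]
wrist_force: [-0.2, 0.5, -1.1]
opening: -0.4
```

```bash
python3 st.py; python3 ang.py
```

```text
9.8667 [468.3  87.9 111.9] [[0.91, -0.414, 0.0], [-0.414, -0.91, 0.0], [0.0, -0.0, -1.0]] xyaw -24.4 F [-0.16  0.54 -1.09] -0.3538583189814201 [-0.19  0.7  -0.11  1.93  0.14  0.52 -0.82]
top orange [230.3 145.3] 330 [651.2 111.1  96. ] ang 20.4 r 115.6
top green [276.8 165. ] 336 [584.7 -36.5  96. ] ang -68.7 r 115.2
scene orange [233.4 254.1] 459 [651.3 113.7  93. ] ang 21.6 r 116.7
scene green [226.  202.9] 386 [584.4 -35.3  93. ] ang -68.6 r 114.0
```

The orange tub is aligned: about 20.8° vs 20.7° in top, and 21.6° vs 21.7° in scene. Backing off the spoke, lifting, and going to above the bell at (476,−295).

Call:
play_rows --plan '[{"delta_rot": [0, 0, 0], "offset": [0, 8, 0], "grip": 0}, {"delta_rot": [0, 0, 0], "offset": [0, 12, 0], "grip": 0}, {"delta_rot": [0, 0, 0], "offset": [0, 0, 0], "grip": 0}, {"delta_rot": [0, 0, 0], "offset": [0, 0, -35], "grip": 0}, {"delta_rot": [0, 0, 0], "offset": [0, 0, -35], "grip": 0}, {"delta_rot": [0, 0, 0], "offset": [0, 0, -35], "grip": 0}, {"delta_rot": [0, 0, 0], "offset": [0, 0, -35], "grip": 0}, {"delta_rot": [0, 0, 0], "offset": [0, 0, 0], "grip": 0}, {"delta_rot": [0, 0, 0], "offset": [16.6, 32.5, 0], "grip": 0}, {"delta_rot": [0, 0, 0], "offset": [16.6, 32.5, 0], "grip": 0}, {"delta_rot": [0, 0, 0], "offset": [16.6, 32.5, 0], "grip": 0}, {"delta_rot": [0, 0, 0], "offset": [16.6, 32.5, 0], "grip": 0}, {"delta_rot": [0, 0, 0], "offset": [16.6, 32.5, 0], "grip": 0}, {"delta_rot": [0, 0, 0], "offset": [16.6, 32.5, 0], "grip": 0}, {"delta_rot": [0, 0, 0], "offset": [16.6, 32.5, 0], "grip": 0}, {"delta_rot": [0, 0, 0], "offset": [16.6, 32.5, 0], "grip": 0}, {"delta_rot": [0, 0, 0], "offset": [16.6, 32.5, 0], "grip": 0}, {"delta_rot": [0, 0, 0], "offset": [16.6, 32.5, 0], "grip": 0}, {"delta_rot": [0, 0, 0], "offset": [0, 0, 0], "grip": 0}, {"delta_rot": [0, 0, 0], "offset": [0, 0, 0], "grip": 0}]'

```text
clock: 11.63
eef_pos: [475.2, -296.9, 251.2]
tcp_rot: [[0.909, -0.418, -0.001], [-0.418, -0.909, 0.0], [-0.001, 0.0, -1.0]]
wrist_force: [-1.0, 0.6, -0.0]
opening: 0.3
```

```bash
python3 st.py; python3 ang.py
python3 - <<'E'
from h import *
s=telemetry.read_state();p=s['eef_pos'];R=s['tcp_rot'];w=cap('wrist','w5.png')
print('tool delta to plunger',R.T@(np.array([476.2,-295.5,56])-p),'plunger px',proj('wrist',[476.2,-295.5,56]))
E
```

```text
11.6333 [ 475.2 -296.9  251.2] [[0.909, -0.418, -0.001], [-0.418, -0.909, 0.0], [-0.001, 0.0, -1.0]] xyaw -24.7 F [-0.98  0.58 -0.05] 0.2871181248280183 [ 0.58  0.62 -0.15  1.44  0.1   1.09 -0.02]
top orange [230.3 145.3] 331 [651.2 111.2  96. ] ang 20.4 r 115.7
top green [276.8 165. ] 336 [584.7 -36.6  96. ] ang -68.7 r 115.3
scene orange [233.4 253.9] 455 [651.1 113.5  93. ] ang 21.5 r 116.4
scene green [226. 203.] 387 [584.3 -35.1  93. ] ang -68.6 r 113.7
tool delta to plunger [  0.67151218   0.94402587 195.77424952] plunger px (np.float64(249.62166765041735), np.float64(155.20207944637104))
```

View pics/w5.png

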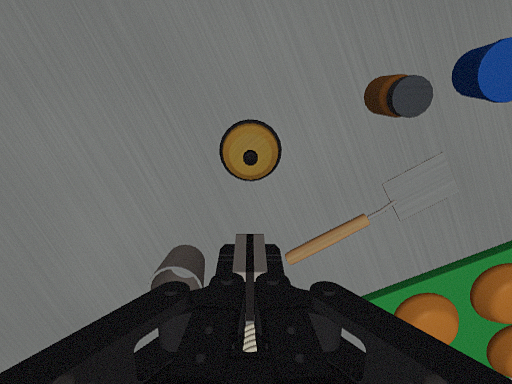

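The plunger is at (250,157), within 2 px of the prediction, so the tool is over the bell. Descending, then pressing slowly while watching the force.

Call:
play_rows --plan '[{"delta_rot": [0, 0, 0], "offset": [0.7, 0.5, 35], "grip": 0}, {"delta_rot": [0, 0, 0], "offset": [0, 0, 35], "grip": 0}, {"delta_rot": [0, 0, 0], "offset": [0, 0, 35], "grip": 0}, {"delta_rot": [0, 0, 0], "offset": [0, 0, 35], "grip": 0}, {"delta_rot": [0, 0, 0], "offset": [0, 0, 30], "grip": 0}, {"delta_rot": [0, 0, 0], "offset": [0, 0, 10], "grip": 0}, {"delta_rot": [0, 0, 0], "offset": [0, 0, 5], "grip": 0}, {"delta_rot": [0, 0, 0], "offset": [0, 0, 4], "grip": 0}, {"delta_rot": [0, 0, 0], "offset": [0, 0, 3], "grip": 0}, {"delta_rot": [0, 0, 0], "offset": [0, 0, 0], "grip": 0}]'

```text
clock: 12.62
eef_pos: [477.2, -295.9, 60.8]
tcp_rot: [[0.91, -0.415, 0.001], [-0.415, -0.91, -0.001], [0.001, 0.0, -1.0]]
wrist_force: [0.0, -0.0, 0.5]
opening: 0.0
```

```bash
python3 st.py
python3 - <<'E'
from h import *
w=cap('wrist');c=cap('scene')
a=cv2.resize(w[150:350,150:350],(400,400),interpolation=2);b=cv2.resize(c[115:165,190:240],(400,400),interpolation=2)
im=np.clip(np.hstack([a,b]).astype(float)*1.5,0,255).astype(np.uint8)
cv2.imwrite('pics/w6.png',im[:,:,::-1])
E
```

```text
12.6167 [ 477.2 -295.9   60.8] [[0.91, -0.415, 0.001], [-0.415, -0.91, -0.001], [0.001, 0.0, -1.0]] xyaw -24.5 F [ 0.04 -0.04  0.46] 0.019359727350085024 [ 0.56  0.87 -0.12  1.68  0.16  0.6  -0.08]
```

View pics/w6.png

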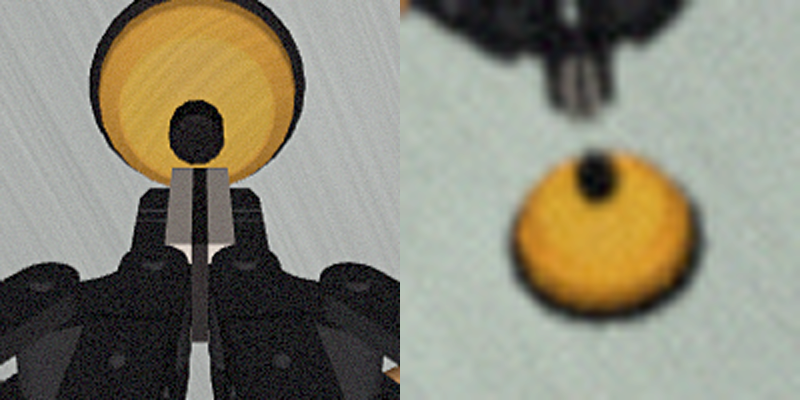

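The tip is centred on the plunger in the wrist view, columns 250 vs 248.5. In the scene view it is still about 35–40 mm above it. That confirms the offset between the tip and the reported TCP. Going lower in gentle steps.

Call:
play_rows --plan '[{"delta_rot": [0, 0, 0], "offset": [-1, 0, 10], "grip": 0}, {"delta_rot": [0, 0, 0], "offset": [0, 0, 8], "grip": 0}, {"delta_rot": [0, 0, 0], "offset": [0, 0, 6], "grip": 0}, {"delta_rot": [0, 0, 0], "offset": [0, 0, 3], "grip": 0}, {"delta_rot": [0, 0, 0], "offset": [0, 0, 0], "grip": 0}]'

```text
clock: 13.13
eef_pos: [475.4, -295.1, 32.0]
tcp_rot: [[0.91, -0.415, -0.001], [-0.415, -0.91, 0.001], [-0.001, -0.0, -1.0]]
wrist_force: [-0.2, 0.0, 0.6]
opening: 0.2
```

Call:
play_rows --plan '[{"delta_rot": [0, 0, 0], "offset": [0, 0, 2], "grip": 0}, {"delta_rot": [0, 0, 0], "offset": [0, 0, 2], "grip": 0}, {"delta_rot": [0, 0, 0], "offset": [0, 0, 2], "grip": 0}, {"delta_rot": [0, 0, 0], "offset": [0, 0, 0], "grip": 0}]'

```text
clock: 13.47
eef_pos: [475.7, -295.2, 26.6]
tcp_rot: [[0.91, -0.415, -0.0], [-0.415, -0.91, 0.0], [-0.0, -0.0, -1.0]]
wrist_force: [-0.8, 0.1, 0.2]
opening: -0.1
```

```bash
python3 st.py
python3 - <<'E'
from h import *
w=cap('wrist');c=cap('scene')
a=cv2.resize(w[150:350,150:350],(400,400),interpolation=2);b=cv2.resize(c[115:165,190:240],(400,400),interpolation=2)
im=np.clip(np.hstack([a,b]).astype(float)*1.5,0,255).astype(np.uint8)
cv2.imwrite('pics/w7.png',im[:,:,::-1])
E
```

```text
13.4667 [ 475.7 -295.2   26.6] [[0.91, -0.415, -0.0], [-0.415, -0.91, 0.0], [-0.0, -0.0, -1.0]] xyaw -24.5 F [-0.83  0.08  0.19] -0.0744412156918014 [ 0.55  0.92 -0.11  1.7   0.17  0.53 -0.09]
```

View pics/w7.png

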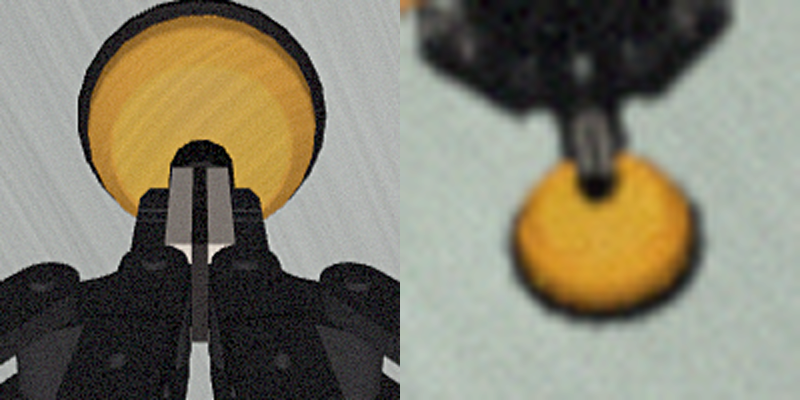

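The tip is now right over the plunger in both views. That was my 12th view, so from here I go by force and colour measurements.

Call:
play_rows --plan '[{"delta_rot": [0, 0, 0], "offset": [0, 0, 2], "grip": 0}, {"delta_rot": [0, 0, 0], "offset": [0, 0, 2], "grip": 0}, {"delta_rot": [0, 0, 0], "offset": [0, 0, 0], "grip": 0}]'

```text
clock: 13.82
eef_pos: [475.6, -295.2, 22.5]
tcp_rot: [[0.91, -0.415, -0.0], [-0.415, -0.91, 0.0], [-0.0, -0.0, -1.0]]
wrist_force: [-0.6, 0.3, -0.0]
opening: 0.1
```

Call:
play_rows --plan '[{"delta_rot": [0, 0, 0], "offset": [0, 0, 2], "grip": 0}, {"delta_rot": [0, 0, 0], "offset": [0, 0, 1], "grip": 0}, {"delta_rot": [0, 0, 0], "offset": [0, 0, 0], "grip": 0}]'

```text
clock: 14.07
eef_pos: [475.7, -295.2, 19.6]
tcp_rot: [[0.91, -0.415, -0.0], [-0.415, -0.91, 0.0], [-0.0, -0.0, -1.0]]
wrist_force: [-0.3, -0.3, 0.4]
opening: -0.1
```

Call:
play_rows --plan '[{"delta_rot": [0, 0, 0], "offset": [0, 0, 1], "grip": 0}, {"delta_rot": [0, 0, 0], "offset": [0, 0, 1], "grip": 0}, {"delta_rot": [0, 0, 0], "offset": [0, 0, 0], "grip": 0}]'

```text
clock: 14.32
eef_pos: [475.8, -295.3, 17.8]
tcp_rot: [[0.91, -0.415, 0.0], [-0.415, -0.91, 0.0], [0.0, -0.0, -1.0]]
wrist_force: [0.2, -0.2, 0.8]
opening: 0.2
```

Call:
play_rows --plan '[{"delta_rot": [0, 0, 0], "offset": [0, 0, 1], "grip": 0}, {"delta_rot": [0, 0, 0], "offset": [0, 0, 1], "grip": 0}, {"delta_rot": [0, 0, 0], "offset": [0, 0, 0], "grip": 0}]'

```text
clock: 14.57
eef_pos: [475.8, -295.3, 15.8]
tcp_rot: [[0.91, -0.415, 0.0], [-0.415, -0.91, 0.0], [0.0, -0.0, -1.0]]
wrist_force: [-0.4, 0.3, 2.3]
opening: -0.2
```

Call:
play_rows --plan '[{"delta_rot": [0, 0, 0], "offset": [0, 0, 1], "grip": 0}, {"delta_rot": [0, 0, 0], "offset": [0, 0, 1], "grip": 0}, {"delta_rot": [0, 0, 0], "offset": [0, 0, 0], "grip": 0}]'

```text
clock: 14.82
eef_pos: [475.8, -295.3, 13.8]
tcp_rot: [[0.91, -0.415, 0.0], [-0.415, -0.91, 0.0], [0.0, -0.0, -1.0]]
wrist_force: [0.3, -0.0, 3.4]
opening: -0.2
```

The plunger is being pressed, with the force rising like a spring. Continuing to the stop.

Call:
play_rows --plan '[{"delta_rot": [0, 0, 0], "offset": [0, 0, 1], "grip": 0}, {"delta_rot": [0, 0, 0], "offset": [0, 0, 1], "grip": 0}, {"delta_rot": [0, 0, 0], "offset": [0, 0, 0], "grip": 0}]'

```text
clock: 15.07
eef_pos: [475.8, -295.3, 11.8]
tcp_rot: [[0.91, -0.415, 0.0], [-0.415, -0.91, 0.0], [0.0, -0.0, -1.0]]
wrist_force: [0.6, 0.1, 3.6]
opening: -0.1
```

Call:
play_rows --plan '[{"delta_rot": [0, 0, 0], "offset": [0, 0, 0.7], "grip": 0}, {"delta_rot": [0, 0, 0], "offset": [0, 0, 0], "grip": 0}, {"delta_rot": [0, 0, 0], "offset": [0, 0, 0], "grip": 0}]'

```text
clock: 15.32
eef_pos: [475.9, -295.3, 11.6]
tcp_rot: [[0.91, -0.415, 0.0], [-0.415, -0.91, -0.0], [0.0, 0.0, -1.0]]
wrist_force: [-2.0, 0.8, 11.8]
opening: 0.0
```

The force jumped to 11.8 N and travel stopped at 11.6 mm, so the plunger is fully down. Letting go and rising clear.

Call:
play_rows --plan '[{"delta_rot": [0, 0, 0], "offset": [0, 0, 0], "grip": 0}, {"delta_rot": [0, 0, 0], "offset": [0, 0, -8], "grip": 0}, {"delta_rot": [0, 0, 0], "offset": [0, 0, -20], "grip": 0}, {"delta_rot": [0, 0, 0], "offset": [0, 0, -35], "grip": 0}, {"delta_rot": [0, 0, 0], "offset": [0, 0, -35], "grip": 0}, {"delta_rot": [0, 0, 0], "offset": [0, 0, -35], "grip": 0}, {"delta_rot": [0, 0, 0], "offset": [0, 0, 0], "grip": 0}, {"delta_rot": [0, 0, 0], "offset": [0, 0, 0], "grip": 0}, {"delta_rot": [0, 0, 0], "offset": [0, 0, 0], "grip": 0}]'

```text
clock: 16.07
eef_pos: [475.4, -295.1, 143.9]
tcp_rot: [[0.91, -0.415, -0.001], [-0.415, -0.91, 0.0], [-0.001, -0.0, -1.0]]
wrist_force: [0.4, -0.4, -1.2]
opening: -0.1
```

```bash
python3 st.py; python3 ang.py; python3 -c "
from h import *
c=cap('scene');a=cv2.imread('pics/scene.png')[:,:,::-1]
d=(np.abs(c.astype(int)-a).max(2)>60).astype(np.uint8)
n,l,s,_=cv2.connectedComponentsWithStats(d)
print([x.tolist() for x in s[1:] if x[4]>25])
print(manip.sign_off())"
```

```text
16.0667 [ 475.4 -295.1  143.9] [[0.91, -0.415, -0.001], [-0.415, -0.91, 0.0], [-0.001, -0.0, -1.0]] xyaw -24.5 F [ 0.42 -0.35 -1.18] -0.11486952934531604 [ 0.57  0.75 -0.14  1.61  0.13  0.8  -0.05]
top orange [230.3 145.3] 330 [651.2 111.   96. ] ang 20.3 r 115.6
top green [276.8 165. ] 337 [584.7 -36.4  96. ] ang -68.7 r 115.1
scene orange [233.3 254. ] 455 [651.2 113.5  93. ] ang 21.5 r 116.5
scene green [226.  202.9] 385 [584.2 -35.2  93. ] ang -68.7 r 113.8
[[203, 0, 19, 12, 63], [303, 0, 67, 77, 1432], [346, 0, 19, 6, 49], [380, 0, 10, 8, 43], [185, 3, 9, 7, 32], [251, 3, 10, 11, 47], [174, 8, 57, 104, 3258], [432, 61, 10, 11, 44], [362, 81, 6, 24, 61], [416, 80, 10, 11, 53], [372, 85, 5, 13, 45], [417, 87, 22, 35, 261], [215, 180, 43, 43, 909], [260, 181, 11, 24, 121], [230, 183, 16, 8, 57], [276, 185, 16, 9, 60], [282, 197, 10, 8, 43], [266, 197, 40, 31, 765], [209, 219, 48, 55, 1260], [258, 219, 47, 58, 1252]]
the job is handed in; nothing more can be done
None
```

I turned the turntable clockwise by about 63° with the shut fingertip on one red spoke, so the orange tub now stands at the yellow marker. Then I pressed the bell's plunger to its stop, let it go, and handed the job in at about 16 s.

- **Tub position:** the last check put the orange tub at 20.3° in the top view and 21.5° in the scene view. The marker reads about 20.7° and 21.7° in the same views. The two cameras disagree by about 1°, but within each view the tub and marker match to about 0.4°. The angle did not change after the finger left the spoke. The orange and green tubs, the two I measured, sit 114–117 mm from the axis, so they are in their holders.
- **Bell:** the force built up to about 3.6 N over roughly 5 mm, then jumped to 11.8 N as the travel stopped, so the plunger was fully down. I then lifted clear, with wrist force back near zero. I did not measure the plunger springing back up.
- **Bystanders:** comparing the scene picture before and after, the changes are at the turntable, the arm and the area the arm now covers. That covered area includes the bell and other things behind the gripper, so I could not check those directly.
- **First attempt missed:** the real fingertip stood about 40 mm higher than the reported tool position. My first push therefore passed over the spoke without touching anything. I saw this in the wrist and scene views and worked about 20 mm lower for the push that turned it.

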